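Reset the tripped cut-out on the food bank's power box

TASK

One of the three red levers on the yellow power box has tripped and hangs about halfway: it will not go on until it is reset. Push it fully off, against the firm resistance of the reset mechanism, until you feel it come up against its solid stop, then throw it fully on and leave it there. Do not force it against its stops, and leave the other two levers on and the tins standing where they are.

Things in the scene. Friction and masses are not known exactly. Their poses are not given: they have to be found in the camera images.
- power_box: Yellow plinth, 200 (x) by 320 (y) by 30 mm high, fixed to the bench; origin: centre of its underside. Three grey modules stand on it at y = -90, 0, +90 mm, in any order, each 130 (x) by 70 (y) mm, its flat top 105 mm over the bench. Their levers swing in planes parallel to the box's x and z axes: to its -x (white mark, nearer the robot) is OFF, to its +x (green mark) is ON.
- tripped_lever_pivot (a point): Hinge axis of the tripped lever, mid-width in its module and 10 mm below the module's top (95 mm over the bench); axes as the box's, the hinge along y. Friction about the hinge is 0.08 N m; for the last 0.2 rad or so before the OFF stop the reset mechanism makes that about 0.28 N m in all, until it has been reset.
- tripped_lever_tip (a point): Top end of the tripped lever, 72 mm from its hinge axis. The lever is a straight bar, 12 mm thick (x) and 24 mm wide (y) all along, its upper 44 mm red, the rest steel. Axes: z along the lever from hinge to top, x out of its ON face. More than 15 N on the lever damages it.
- tripped_lever (a joint): Its angle from upright, rad: negative to OFF, positive to ON. It starts tripped, near 0; a latch then blocks it between 0.08 and 0.47 on the way to ON. Its solid OFF stop lies between -0.24 and -0.65, new each time and unseen; the latch frees only in the last 0.04 rad before it, so feel for it. Once reset it swings to its ON stop at 0.60. It stays where it is left.
- lever_a (a joint): Lever of a neighbouring module: same shape and size as the tripped one; it stands ON at the start (0.55 to 0.60) and feeds other equipment. Value: its angle from upright in rad, positive leaning to the +x (ON) side of the box.
- lever_c (a joint): Lever of the other neighbouring module: same shape and size as the tripped one; it stands ON at the start (0.55 to 0.60) and feeds other equipment. Value: its angle from upright in rad, positive leaning to the +x (ON) side of the box.
- tin_red_center (a point): Centre of a loose food tin with a red label, standing beside the box: 74 mm across, 108 mm high; z is its upright axis.
- tin_green_center (a point): Centre of a loose food tin with a green label, standing beside the box: 74 mm across, 108 mm high; z is its upright axis.
- tin_low_center (a point): Centre of a loose low tin with a yellow label, standing beyond the box: 84 mm across, 60 mm high; z is its upright axis.

How it is judged:
By the outcome, as a careful person would: the job done as asked, in the order asked, and still so for the second after the job is handed in, with the robot touching nothing.
It also fails if it takes over 58 s, if anything falls off the work surface, if the arm or the gripper's body presses on something with over 40 N, if the wrist force passes 120 N, or if a joint passes its speed limit or range.

ROBOT

A 7-joint arm with a two-finger parallel gripper is mounted at the origin on the work surface. World frame = base frame: x ahead of the robot, y to its left, z up, the work surface at z = 0. Lengths are in m, angles in rad, forces in N, time in s.
With the tool pointing down it reaches from about 0.425 to 0.925 m from the base axis. Payload 6.8 kg.
Tool frame: the origin (TCP) lies on the front face of the gripper's body, between the roots of the fingers; the fingertips stand 73 mm ahead of it and the grasp point (between the pads) lies 54 mm ahead of it (env.nose_length is the distance from the TCP to the fingertips, in m); z points along the fingers, y is the direction in which the jaws open and shut (so a half turn about z gives the same grasp; the last joint's range is limited). The gripper opens to 85 mm and grips with 20 to 120 N. Pads are 22 mm wide; open, the fingers measure 114 mm over their backs; the gripper's body (76 mm by 85 mm) begins 54 mm behind the grasp point. The pads swing forward as they close: fully open they stand 13 mm farther back than shut.
Start: joints at [1.026, 0.477, 0.022, 1.555, -0.011, 1.109, -0.083], TCP at [0.286, -0.612, 0.304] pointing down, gripper open.
Joint ranges: [-2.96, 2.96], [-0.34, 2.1], [-1.41, 1.46], [0.24, 2.44], [-1.37, 4.51], [0.17, 1.92], [-2.96, 2.96]. Speed limits (rad/s): [2.39, 2.39, 3.14, 3.14, 3.14, 3.14, 3.14].

INTERFACE

Orientations are given as a unit quaternion [w, x, y, z].
In Python, from cell import env, kin, camera, calibration, job gives the robot as it stands. The module is installed in compiled form; this text tells all that it offers. Calls block until the motion is done:
- env.reach(position, orientation): joint-space move of the TCP to a pose.
- env.movel(position, velocity=0.15, rot=None, stop_force=None): straight line of the TCP; rot=None keeps the orientation; velocity is the mean speed in m/s. With stop_force (N) it stops when the force on the tool has changed by that much, and returns True; else False.
- env.goto_joints(angles): joint-space move.
- env.grip(opening, f_grip=None): finger opening in m; f_grip is the grip in N (None keeps the last); returns when the fingers have stopped.
- env.dwell(seconds).
- kin.inverse_kinematics(position, orientation): joint angles nearest the present ones, or None.
- env.get_state(): the state.
- camera(name): name is "scene" or "top" or "wrist"; returns (picture, depth): 420x560x3 uint8, blue, green, red; 420x560 float32, m along the optical axis (not along the pixel's ray), 0 where there is no reading.
- calibration(name): a dict with "fx", "fy", "cx", "cy" (pixels), "rvec" (rotation vector, rad) and "tvec" (3), from world to camera coordinates, as OpenCV has them. Camera axes: x right, y down, z forward; pixel columns grow to the right and rows downward; lengths in m; the calibration is good to about 2 mm. A picture is of the moment at which its call begins: read the wrist's pose just before it. calibration takes no time and is no camera call; for the wrist camera it gives the pose at the moment of the call.
A pose or a line that the arm cannot do raises env.PlanningError and nothing moves.
- job.job_done(): hands the job in, once; it reports no verdict.
The state is a dict: "time": time; "qpos": joint angles; "joint_velocities": joint speeds; "joint_torque": joint torques, N m; "tcp_pos": TCP position; "orientation": TCP orientation; "force": force on the tool from outside, world axes, zero at the start; "torque": the same for the moment, N m; "opening": finger opening in m.
Only numpy, scipy, OpenCV 4.12 (cv2) and the standard library are available. Lean on these libraries where they do the work, as an engineer would, in place of code of your own. Each camera call takes 0.05 s, during which the arm holds its last target. There are 200 camera calls.

## Working session

There is one attempt and no reset: what is moved stays moved. The work goes in short steps, each a Python script; the robot and the scene stay as the last script left them, time stands still between calls to the robot, and variables do not carry over. Pictures are saved under pics/ and viewed, about 8 in all and at most 12, crops included, and the job is handed in when it is done.

```bash
mkdir -p pics; python3 - <<'E'
from cell import env,kin,camera,calibration,job
import cv2,numpy as np
for n in("scene","top"):
    p,d=camera(n); cv2.imwrite(f"pics/{n}0.png",p); np.save(f"pics/{n}0.npy",d); c=calibration(n); print(n,c)
s=env.get_state(); print(s["time"],s["tcp_pos"],s["orientation"],s["force"])
E
```

```text
scene {'fx': 513.8181718305754, 'fy': 513.8181718305754, 'cx': 275.43727098416156, 'cy': 215.4537967672235, 'rvec': array([ 1.57280081,  2.06328455, -0.77851104]), 'tvec': array([ 0.11830027, -0.37571139,  1.60487366])}
top {'fx': 421.3749998048381, 'fy': 421.3749998048381, 'cx': 276.6621685074586, 'cy': 213.8555642953059, 'rvec': array([ 2.13094266, -2.18047298,  0.14253885]), 'tvec': array([0.02903166, 0.63581845, 0.86886226])}
0.1 [ 0.28537089 -0.61125245  0.30302338] [-7.92858594e-04  9.76246909e-01  2.16659387e-01 -2.34537746e-04] [-1.3373853  -0.29739343  0.01789868]
```

View pics/scene0.png

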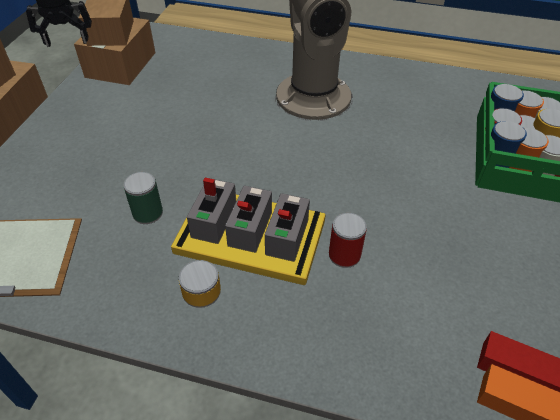

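View pics/top0.png

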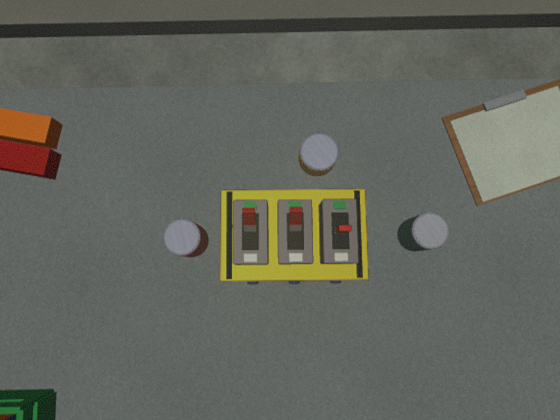

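The tripped lever is the box's -y one: it is upright at (210,187) in the scene view and foreshortened at (344,228) in the top view. The other two levers lean toward the green marks.

```bash
cat > h.py <<'E'
import cv2,numpy as np
def cloud(d,c):
    R=cv2.Rodrigues(c["rvec"])[0]; v,u=np.indices(d.shape)
    P=np.stack([(u-c["cx"])/c["fx"]*d,(v-c["cy"])/c["fy"]*d,d],-1)
    W=(P-np.ravel(c["tvec"]))@R
    W[d<=0]=np.nan
    return W
def red(p):
    h=cv2.cvtColor(p,cv2.COLOR_BGR2HSV); return ((h[...,0]<8)|(h[...,0]>172))&(h[...,1]>140)&(h[...,2]>60)
E
python3 - <<'E'
from cell import env,kin,camera,calibration,job
from h import *
for n in("top","scene"):
    p=cv2.imread(f"pics/{n}0.png"); d=np.load(f"pics/{n}0.npy"); W=cloud(d,calibration(n))
    h=cv2.cvtColor(p,cv2.COLOR_BGR2HSV)
    y=((h[...,0]>20)&(h[...,0]<34)&(h[...,1]>150)&(W[...,2]>.02)&(W[...,2]<.045)).astype(np.uint8)
    m=(y>0); q=W[m]; r=cv2.minAreaRect((q[:,:2]*1000).astype(np.float32)); print(n,"plinth",m.sum(),r,np.median(q[:,2]))
    g=((h[...,1]<60)&(W[...,2]>.095)&(W[...,2]<.113)).astype(np.uint8)
    k,l,st,ce=cv2.connectedComponentsWithStats(g)
    for i in range(1,k):
        if st[i,4]>150: q=W[l==i]; print("  grey",st[i],cv2.minAreaRect((q[:,:2]*1000).astype(np.float32)),np.median(q[:,2]))
    k,l,st,ce=cv2.connectedComponentsWithStats((red(p)&(W[...,2]>.1)&(W[...,2]<.2)).astype(np.uint8))
    for i in range(1,k):
        if st[i,4]>15: q=W[l==i]; print("  red",st[i],q.min(0).round(4),q.max(0).round(4),np.median(q,0).round(4), q[np.argsort(q[:,2])[-12:]].mean(0).round(4))
E
```

```text
top plinth 5157 ((510.17816162109375, 215.20895385742188), (288.43804931640625, 862.7288818359375), 19.114282608032227) 0.029081062507472753
  grey [ 322  199   37   64 1954] ((592.4410400390625, -110.79353332519531), (70.77747344970703, 126.95166778564453), 88.98660278320312) 0.10447735595889626
  grey [ 233  200   35   64 1834] ((594.5428466796875, 69.01536560058594), (68.7602310180664, 126.89171600341797), 89.0521240234375) 0.10451087017587216
  grey [ 278  200   35   64 1786] ((592.583740234375, -21.1014404296875), (67.90269470214844, 126.73515319824219), 88.68182373046875) 0.10444791244079185
  grey [ 410  212   39   37 1128] ((588.7050170898438, -289.953857421875), (73.41150665283203, 72.86392974853516), 85.0306396484375) 0.10747156206302791
  grey [ 163  218   38   38 1095] ((586.9303588867188, 205.09982299804688), (72.76164245605469, 72.42129516601562), 11.933542251586914) 0.10761279139459008
  red [290 207  12  18 188] [ 0.6047 -0.0323  0.1208] [ 0.6337 -0.0103  0.1603] [ 0.6192 -0.0212  0.1455] [ 0.6275 -0.0191  0.1582]
  red [243 208  12  17 173] [0.6063 0.0574 0.1212] [0.
[... 1086 characters left out ...]
919517083365
  grey [ 265  193   45   51 1257] ((595.5745849609375, 68.80557250976562), (135.12481689453125, 69.96466064453125), 0.0609152726829052) 0.10381803701270656
  grey [333 213  34  27 730] ((589.09521484375, 205.29034423828125), (73.26425170898438, 73.15984344482422), 63.80074691772461) 0.10679581902991453
  red [203 178  13  18 177] [ 0.5871 -0.1242  0.1232] [ 0.6031 -0.0986  0.1688] [ 0.5985 -0.1099  0.1494] [ 0.5955 -0.1122  0.1672]
  red [237 201  15   9  74] [ 0.6097 -0.0339  0.12  ] [ 0.6388 -0.0095  0.159 ] [ 0.6315 -0.019   0.1539] [ 0.6315 -0.0221  0.1576]
  red [278 209  14   9  73] [0.5805 0.0562 0.1024] [0.6401 0.08   0.1596] [0.6324 0.0691 0.154 ] [0.6328 0.0644 0.1578]
```

```bash
python3 - <<'E'
from cell import env,kin,camera,calibration,job
from h import *
q=[0,1,0,0]; nz=env.nose_length; print(nz)
env.grip(0.0,20)
env.reach([0.642,-0.111,0.30],q)
env.movel([0.642,-0.111,0.143+nz],0.1)
env.dwell(.3)
for _ in range(4):
    s=env.get_state(); print(s["time"],s["tcp_pos"],s["force"].round(2),s["opening"]); env.dwell(.05)
p,d=camera("scene"); cv2.imwrite("pics/s1.png",cv2.resize(p[120:300,100:370],None,fx=2.5,fy=2.5))
E
```

```text
0.0726
4.3583 [ 0.64217026 -0.11099987  0.21605033] [ 0.07 -0.15  0.04] 0.0001236998322423884
4.4083 [ 0.64210598 -0.11101144  0.21592845] [0.41 0.33 0.02] 9.008835773215501e-05
4.4583 [ 0.64207188 -0.11100443  0.21585296] [-0.08 -0.36 -0.39] -0.0005307005805122809
4.5083 [ 0.64202218 -0.11100002  0.21575111] [-0.14  0.12 -0.54] -9.334758271730635e-05
```

View pics/s1.png

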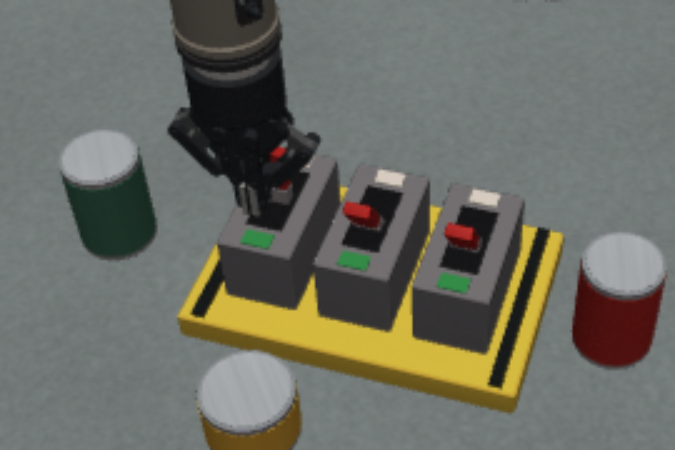

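The closed fingers at about (250,195) in the crop stand on the ON side of the tripped lever, clear of it and its neighbours. Next I push toward OFF in 1 mm force-guarded steps.

```bash
cat >> h.py <<'E'
def fx(env,n=4):
    a=[]
    for _ in range(n): env.dwell(.02); a.append(env.get_state()["force"][0])
    return float(np.mean(a))
def push(env,x0,x1,y,z,limit,step=.001,bias=0.,v=.008):
    """step along x from x0 to x1; stop when |fx| reaches limit"""
    sgn=np.sign(x1-x0); x=x0; log=[]
    while sgn*(x1-x)>1e-6:
        x=x+sgn*min(step,abs(x1-x)); f=abs(fx(env)-bias)
        hit=env.movel([x,y,z],v,stop_force=max(limit-f,1.5))
        s=env.get_state(); f=abs(fx(env)-bias); log.append((round(x*1e3,1),round(s["tcp_pos"][0]*1e3,1),round(f,1),int(hit)))
        if f>limit-1.5: break
    print(*log); s=env.get_state(); print(s["time"],s["tcp_pos"],s["force"])
    return x
E
python3 - <<'E'
from cell import env,kin,camera,calibration,job
from h import *
z=.143+env.nose_length
env.movel([.616,-.111,z],.05,stop_force=4)
b=fx(env,8); print("bias",b)
push(env,.616,.555,-.111,z,9.5,bias=b)
E
```

```text
bias -0.1769625475769873
(np.float64(615.0), np.float64(615.0), 0.3, 0) (np.float64(614.0), np.float64(613.9), 0.4, 0) (np.float64(613.0), np.float64(612.9), 0.2, 0) (np.float64(612.0), np.float64(611.9), 0.4, 0) (np.float64(611.0), np.float64(611.0), 0.1, 0) (np.float64(610.0), np.float64(609.9), 0.3, 0) (np.float64(609.0), np.float64(609.1), 0.6, 0) (np.float64(608.0), np.float64(608.2), 1.6, 0) (np.float64(607.0), np.float64(607.0), 1.5, 0) (np.float64(606.0), np.float64(605.9), 1.4, 0) (np.float64(605.0), np.float64(604.9), 1.2, 0) (np.float64(604.0), np.float64(603.9), 1.4, 0) (np.float64(603.0), np.float64(602.9), 1.3, 0) (np.float64(602.0), np.float64(601.9), 1.2, 0) (np.float64(601.0), np.float64(600.9), 1.6, 0) (np.float64(600.0), np.float64(599.9), 1.6, 0) (np.float64(599.0), np.float64(598.9), 1.2, 0) (np.float64(598.0), np.float64(598.0), 1.5, 0) (np.float64(597.0), np.float64(596.9), 1.5, 0) (np.float64(596.0), np.float64(595.9), 1.6, 0) (np.float64(595.0), np.float64(594.9), 1.5, 0) (np.float64(594.0), np.float64(594.0), 1.7, 0) (np.float64(593.0), np.float64(592.9), 1.
[... 423 characters left out ...]
5, 0) (np.float64(583.0), np.float64(583.5), 5.6, 0) (np.float64(582.0), np.float64(582.5), 5.1, 0) (np.float64(581.0), np.float64(581.5), 4.9, 0) (np.float64(580.0), np.float64(580.4), 5.2, 0) (np.float64(579.0), np.float64(579.1), 5.5, 0) (np.float64(578.0), np.float64(578.0), 4.9, 0) (np.float64(577.0), np.float64(577.0), 4.8, 0) (np.float64(576.0), np.float64(576.0), 4.6, 0) (np.float64(575.0), np.float64(575.1), 5.5, 0) (np.float64(574.0), np.float64(574.4), 6.0, 0) (np.float64(573.0), np.float64(573.7), 6.2, 0) (np.float64(572.0), np.float64(573.1), 7.4, 0) (np.float64(571.0), np.float64(572.6), 8.2, 0)
23.7833 [ 0.57253388 -0.11100508  0.21639102] [ 7.80987701 -1.03442433 -0.19851726]
```

The plateau was about 5 N over about 0.19 rad, then the force rose with the tool nearly stalled, as it would at a stop. I'll take one more careful step to confirm it, then go round to the other side.

```bash
python3 - <<'E'
from cell import env,kin,camera,calibration,job
from h import *
z=.143+env.nose_length; y=-.111
push(env,.571,.570,y,z,10.5,bias=-.18)
env.movel([.580,y,z],.05)
env.movel([.580,y,z+.05],.1)
env.movel([.525,y,z+.05],.1)
p,d=camera("scene"); cv2.imwrite("pics/s2.png",p)
print(env.movel([.525,y,z],.08,stop_force=4))
b=fx(env,6); print("bias",b)
print(env.movel([.600,y,z],.025,stop_force=4.5)); s=env.get_state(); print(s["time"],s["tcp_pos"],s["force"])
E
```

```text
(np.float64(570.0), np.float64(571.9), 9.7, 0)
24.1917 [ 0.57193601 -0.11097588  0.21663199] [ 9.20061501 -0.32355848  0.24103731]
False
bias -0.00660769316063699
True
27.8583 [ 0.53783181 -0.11099539  0.21497692] [ 0.74760121 -0.0484306   0.60288839]
```

```bash
python3 - <<'E'
from cell import env,kin,camera,calibration,job
from h import *
z=.143+env.nose_length; y=-.111
x=env.get_state()["tcp_pos"][0]; print(fx(env,6))
push(env,x,x+.010,y,z,5,step=.002,v=.012)
p,d=camera("scene"); cv2.imwrite("pics/s3.png",cv2.resize(p[120:300,100:370],None,fx=2.5,fy=2.5))
E
```

```text
0.14004027006976244
(np.float64(539.8), np.float64(539.5), 2.3, 0) (np.float64(541.8), np.float64(541.9), 2.2, 0) (np.float64(543.8), np.float64(544.1), 1.7, 0) (np.float64(545.8), np.float64(546.0), 1.5, 0) (np.float64(547.8), np.float64(548.0), 1.3, 0)
30.275 [ 0.54794837 -0.11098571  0.21558053] [-0.67459921 -0.15025587  1.86813493]
```

View pics/s3.png

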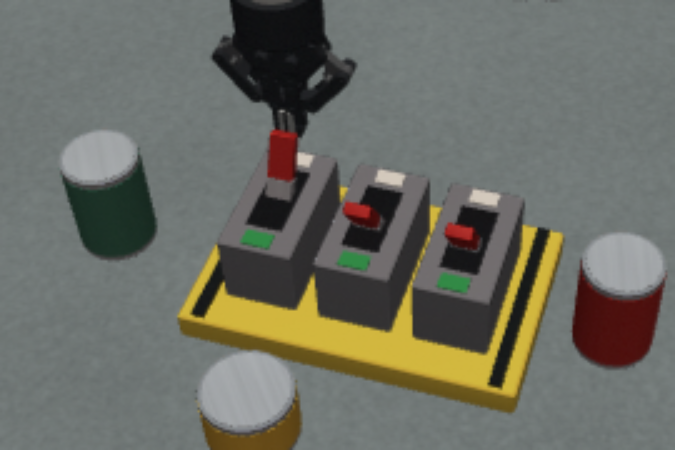

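The lever (red, about (283,155) in the crop) is moving with the fingers behind it at low force. I'll continue to ON.

```bash
python3 - <<'E'
from cell import env,kin,camera,calibration,job
from h import *
z=.143+env.nose_length; y=-.111
for x in (.565,.58,.590,.600):
    hit=env.movel([x,y,z],.02,stop_force=4); s=env.get_state(); print(hit,s["tcp_pos"][0].round(4),round(fx(env,3),2))
    if hit: break
else: push(env,.600,.625,y,z,5,step=.001,v=.012)
E
```

```text
False 0.5652 -0.48
False 0.5802 -0.17
False 0.5903 -0.27
False 0.6005 0.29
(np.float64(601.0), np.float64(601.0), 1.0, 0) (np.float64(602.0), np.float64(601.9), 1.7, 0) (np.float64(603.0), np.float64(603.0), 0.9, 0) (np.float64(604.0), np.float64(604.1), 1.0, 0) (np.float64(605.0), np.float64(605.1), 0.8, 0) (np.float64(606.0), np.float64(606.1), 1.0, 0) (np.float64(607.0), np.float64(607.1), 1.1, 0) (np.float64(608.0), np.float64(608.1), 1.2, 0) (np.float64(609.0), np.float64(609.1), 0.9, 0) (np.float64(610.0), np.float64(609.7), 2.8, 0) (np.float64(611.0), np.float64(610.0), 6.2, 0)
37.95 [ 0.60995589 -0.11103818  0.21543386] [-6.05780863  0.81755082  4.06215777]
```

```bash
python3 - <<'E'
from cell import env,kin,camera,calibration,job
from h import *
z=.143+env.nose_length; y=-.111
env.movel([.595,y,z],.05)
env.movel([.585,y,.32],.12)
env.movel([.45,y,.32],.2)
for n in("top","scene"):
    p,d=camera(n); W=cloud(d,calibration(n))
    if n=="scene": cv2.imwrite("pics/s4.png",cv2.resize(p[120:300,100:370],None,fx=2.5,fy=2.5))
    k,l,st,ce=cv2.connectedComponentsWithStats((red(p)&(W[...,2]>.1)&(W[...,2]<.2)).astype(np.uint8))
    for i in range(1,k):
        if st[i,4]>15: q=W[l==i]; print(n,st[i],np.median(q,0).round(4), q[np.argsort(q[:,2])[-12:]].mean(0).round(4))
print(env.get_state()["time"],env.get_state()["force"])
E
```

```text
top [336 205  14  19 208] [ 0.6196 -0.1107  0.1439] [ 0.6287 -0.1118  0.1573]
top [290 207  12  18 187] [ 0.6193 -0.0206  0.1462] [ 0.6273 -0.0232  0.1589]
top [243 208  12  17 174] [0.6212 0.0694 0.1474] [0.6284 0.0675 0.159 ]
scene [197 194  16   9  80] [ 0.6321 -0.1069  0.1501] [ 0.6318 -0.1094  0.1561]
scene [237 201  15   9  73] [ 0.6317 -0.0187  0.1538] [ 0.6304 -0.0206  0.1576]
scene [278 209  14  10  75] [0.6325 0.0699 0.1537] [0.6326 0.0683 0.158 ]
40.3667 [-0.62951888  0.44219114 -0.29805099]
```

View pics/s4.png

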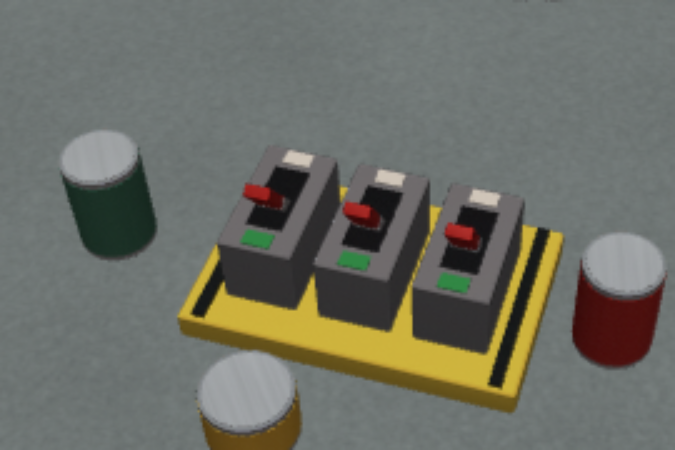

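All three levers (crop (262,195), (362,215), (461,237)) lean to ON, the tins have not moved, and the robot is clear.

```bash
python3 -c "
from cell import env,job
job.job_done(); print(env.get_state()['time'])"
```

```text
the job is handed in; nothing more can be done
the job is handed in; nothing more can be done
```

The tripped lever (the module at the box's -y end) is reset and standing fully ON, and the job was handed in at about 40 s of the 58 s.

- **Reset:** I pushed it to OFF with closed fingers. The force held at about 5 N through the reset zone (about 0.19 rad), then rose to 9.7 N with the tool almost stalled, which I took as the solid stop.
- **Throw to ON:** It then swung past the latch zone at about 1 N without blocking. It met the ON stop at about 6 N, within 1 mm of where the 0.60 rad stop should be.
- **Last checks:** Both cameras showed all three levers leaning ON. The neighbours' lever tops were within about 2 mm of their first readings. The tins looked unmoved in the picture, though I did not re-measure them. The robot is well clear and touching nothing.
- **Disagreements:** When I first approached from the OFF side, the force stop (4.5 N) triggered earlier than expected, about 7 mm before the planned contact. The force then settled to about 0.1 N and the lever moved normally. The positions from the two cameras differed by 2 to 3 mm in x.

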